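# Tip a weld sample over for its second pass

## Task

The T-shaped steel sample lies on its side on the round welding plate with its finished weld facing up. Using only pushes, never gripping or lifting it, first push it up so that it stands on its base and comes to rest, then push it on over in the same direction so that it lies on its other side, with the unwelded corner facing up. Keep it on the round plate and leave everything else where it stands.

Things in the scene. Friction and masses are not known exactly. Their poses are not given: they have to be found in the camera images.
- tee: T-shaped steel sample, about 0.8 kg, loose. Base plate 70 mm (its x) x 90 mm (its y) x 8 mm; on its middle a web 8 mm thick (x), 90 mm long (y), 75 mm tall. Origin: centre of the base's underside; z along the web, up when it stands on its base. Starts lying on its -x side, y level, z about 112 degrees from vertical, any heading; it must roll toward its +x side (in plan: opposite to its z)
- tee_web_top (a point): centre of the web's free edge, 83 mm from the base's underside along the tee's z. At the start this edge and the base's -x edge rest on the round plate. Once the tee stands, pushing the web level near its top toward +x with 4 to 6 N tips it without slipping; it falls over by itself after about 55 degrees
- tee_weld (a point): middle of the welded inside corner between web and base (the tee's +x side): a raised rippled bead along the full length. It faces up at the start
- tee_plain (a point): middle of the unwelded inside corner between web and base (the tee's -x side): bare but for a small tack dot near each end. It must face up at the end
- tee_raised_edge (a point): middle of the base's +x upper edge, on the web's side, x 35 mm and z 8 mm from the tee's origin. At the start this half of the base stands up about 65 mm above the round plate, leaning 22 degrees over the web. Pushed here level from the web's side, 4 to 6 N, the tee rolls without slipping; after about 50 degrees it drops onto its base by itself
- disc: rough round steel plate of a locked rotary table, 380 mm diameter, 20 mm thick, fixed on the bench; origin at the centre of its underside, its top 20 mm higher. The tee lies near its middle and is to roll along disc +x (within 10 degrees), where the way is clear; three small things stand near the rim on its +y and -y sides
- pipe_coupon: short steel pipe standing on end, 42 mm diameter, 45 mm tall, wall 4 mm; origin at the centre of its underside. Stands on the round plate, to be left alone
- magnet_block: grey magnetic holding block, 50 x 14 x 50 mm, standing; origin at the centre of its underside. Stands on the round plate, to be left alone
- clamp_bolt: steel clamp stud, 28 mm foot 12 mm high with a 14 mm shank on it, 40 mm tall in all; origin at the centre of its underside. Stands on the round plate, to be left alone
- chipping_hammer: hammer, about 260 mm long, lying on the bench beside the round plate (left), to be left alone
- brush: brush, about 240 mm long, lying on the bench beside the round plate (right), to be left alone
- rod_tin: open metal tin, 70 mm diameter, 120 mm tall, standing on the bench beside the round plate; origin at the centre of its underside. To be left alone
- angle_piece: steel angle offcut on the bench beside the round plate, flat foot 50 x 100 mm, upright leg to 56 mm; origin at the centre of its underside. To be left alone
Things that resemble listed ones, but are neither listed nor needed, are in the scene too. What is shaped like the tee but turquoise is not meant.

How it is judged:
By the outcome, as a careful person would: the job done as asked, in the order asked, and still so for the second after the job is handed in, with the robot touching nothing.
It also fails if it takes over 51 s, if anything falls off the work surface, if the arm or the gripper's body presses on something with over 40 N, if the wrist force passes 120 N, or if a joint passes its speed limit or range.

## Robot

A 6-joint arm with a two-finger parallel gripper is mounted at the origin on the work surface. World frame = base frame: x ahead of the robot, y to its left, z up, the work surface at z = 0. Lengths are in m, angles in rad, forces in N, time in s.
With the tool pointing down it reaches from about 0.25 to 0.775 m from the base axis. Payload 4 kg.
Tool frame: the origin (TCP) lies at the very end of the fingers, on their centre line; the grasp point (between the pads) lies hold_point_z behind it (hold_point_z is the distance from the TCP to the grasp point, in m); z points along the fingers, y is the direction in which the jaws open and shut (so a half turn about z gives the same grasp; the last joint's range is limited). The gripper opens to 94 mm and grips with 3 to 60 N. Pads are 16 mm wide; open, the fingers measure 119 mm over their backs; the gripper's body (75 mm by 177 mm) begins 78 mm behind the grasp point.
Start: joints at [-1.395, 0.087, 1.371, -0, 1.684, -0.103], TCP at [0.151, -0.529, 0.206] pointing down, gripper open.
Joint ranges: [-3.1, 3.1], [-0.76, 2.03], [0.27, 2.55], [-1.08, 4.22], [0.17, 2.65], [-2.57, 2.57]. Speed limits (rad/s): [2.79, 2.79, 3.14, 3.14, 3.14, 3.14].

## Interface

Orientations are given as [roll, pitch, yaw] about the fixed x, y, z axes, in that order (R = Rz(yaw) Ry(pitch) Rx(roll)).
In Python, from bench import * gives the robot as it stands.
- The arm moves only by the tool step_arm, never from a script. Its argument "increments" is text: rows parted by semicolons, each of 6 numbers parted by spaces: the shift along the tool's x, y, z in cm, then the turn, a rotation vector about the tool's x, y, z in rad. A call has 1 to 5 rows; each row shifts and turns the commanded pose from where the row before left it, along the tool's axes as they then stand; what a row does not reach is not made up. A row lasts 1/10 s, in which the tool goes at most 50 mm and 8.59 degrees, less where a joint would pass 70% of its speed; a pose out of reach is approached as far as the arm can. A call is refused whole if a number of a shift passes 5 or a number of a turn 0.15, either way. A call with a gripper value outside its range is refused whole. "claw" is the gripper's target within -1 to 1 (shut at 1, half-way at 0, fully open at -1), set as the call begins (left out, the last holds). The fingers move at their own pace and stop on an object; the grip force is fixed at half the most. Time passes only in rows, so rows that do not move let the fingers close. It gives the time, the measured TCP pose, the force and the opening at its end, in the units of the state.
- get_obs(): the state, without advancing time (a new reading comes with each control period).
- snapshot(name): name is "scene" or "top"; returns the picture (480x640x3 uint8, red, green, blue); there is no depth.
- calibration(name): a dict with "camera_matrix" (3x3 intrinsics, pixels), "eye" and "orientation" of the camera in the world. Camera axes: x right, y up, looking along -z (the intrinsics and any distortion apply to the point x, -y, -z); pixel columns grow to the right and rows downward; lengths in m; the calibration is good to about 2 mm. A picture is of the moment at which its call begins. calibration takes no time and is no camera call.
- close_job(): hands the job in, once; it reports no verdict.
The state is a dict: "time": time; "joint_positions": joint angles; "qvel": joint speeds; "joint_torque": joint torques, N m; "tool_pos": TCP position; "ee_rot": TCP orientation; "wrist_force": force on the tool from outside, world axes, zero at the start; "wrist_torque": the same for the moment, N m; "width": finger opening in m.
Only numpy, scipy, OpenCV 4.12 (cv2) and the standard library are available. Lean on these libraries where they do the work, as an engineer would, in place of code of your own. Each camera call takes 0.05 s, during which the arm holds its last target. There are 200 camera calls.

## Working session

There is one attempt and no reset: what is moved stays moved. The work goes in short steps, Python scripts to look and compute and a tool call to move; the robot and the scene stay as the last step left them, time stands still between calls to the robot, and variables do not carry over. Pictures are saved under pics/ and viewed, about 8 in all and at most 12, crops included, and the job is handed in when it is done.

Besides the shell and the picture viewer there is one more tool, called in YAML: its name, and indented under it one key for each argument. step_arm: Moves the arm, as the interface text tells. Its arguments: {"type":"object","properties":{"increments":{"type":"string"},"claw":{"type":"number"}},"required":["increments"]}

```bash
mkdir -p pics; ls; python3 - <<'E'
from bench import *
import cv2
for n in ("top","scene"):
    im=snapshot(n); cv2.imwrite(f"pics/{n}0.png",im[:,:,::-1]); c=calibration(n); print(n,c)
o=get_obs(); print(o)
E
```

```text
pics
top {'camera_matrix': array([[473.71071618,   0.        , 317.22662141],
       [  0.        , 473.71071618, 241.6467938 ],
       [  0.        ,   0.        ,   1.        ]]), 'eye': array([0.42913048, 0.01974149, 1.22977709]), 'orientation': array([ 0.1144414 , -0.01091972, -1.55980336])}
scene {'camera_matrix': array([[557.42768345,   0.        , 319.87570555],
       [  0.        , 557.42768345, 239.27387904],
       [  0.        ,   0.        ,   1.        ]]), 'eye': array([1.00502623, 0.50739387, 1.0751312 ]), 'orientation': array([0.60518965, 0.0097658 , 2.4156038 ])}
{'time': 0.1, 'joint_positions': array([-1.39511496e+00,  8.78810975e-02,  1.37206323e+00,  1.65681115e-05,
        1.68361065e+00, -1.03134286e-01]), 'qvel': array([ 0.00111179, -0.00178636, -0.00441709, -0.00019933, -0.00035016,
        0.00066306]), 'joint_torque': array([ 3.00319596e-03, -3.41251373e+01, -3.03303802e+01,  7.20037823e-02,
        3.03742953e-02, -9.80863501e-05]), 'tool_pos': array([ 0.15126732, -0.52828524,  0.20444147]), 'ee_rot': array([-3.13964246e+00, -2.18402435e-04,  2.78817288e-01]), 'wrist_force': array([ 0.46036435, -0.59875407,  0.17860228]), 'wrist_torque': array([0.01097367, 0.0032058 , 0.03160547]), 'width': 0.0942961152647401}
```

View pics/top0.png

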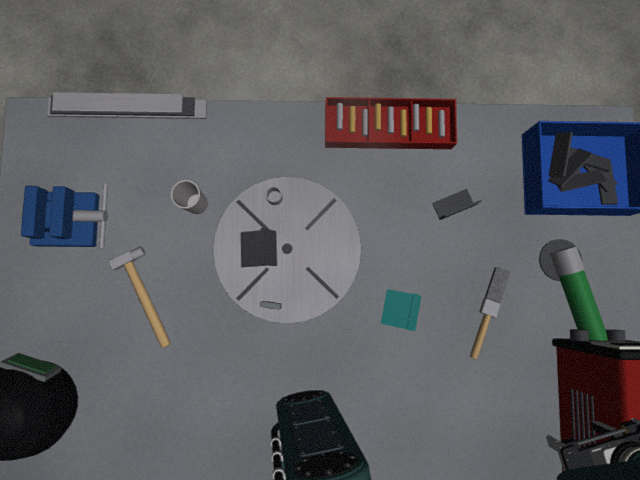

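View pics/scene0.png

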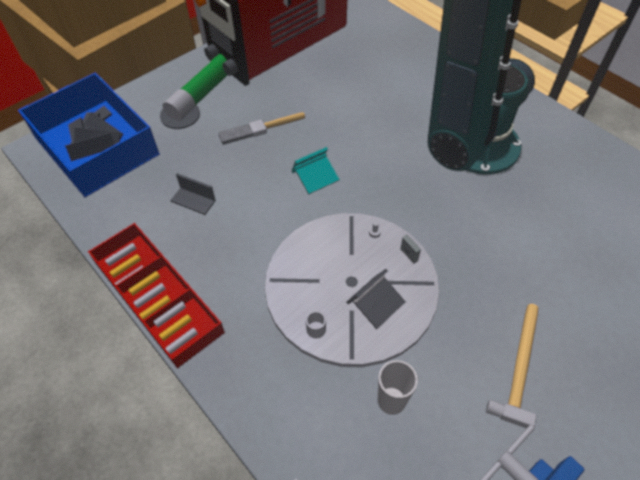

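The top view shows the disc centred near (287,249). The tee is the dark square at (241–277, 230–268), with its raised base to image right (world −y) and its web to image left. The pipe is at (274,196) and the magnet at (270,305). The tee has to roll to image right. I'll enlarge both views to get precise positions.

```bash
cat > h.py <<'E'
from bench import *
import cv2, numpy as np
from scipy.spatial.transform import Rotation as Ro
def ray(n,u,v,z):
    c=calibration(n); d=np.linalg.inv(c['camera_matrix'])@[u,v,1.]
    d=Ro.from_euler('xyz',c['orientation']).as_matrix()@(d*[1,-1,-1]); e=c['eye']
    return e+d*(z-e[2])/d[2]
def proj(n,p):
    c=calibration(n); q=Ro.from_euler('xyz',c['orientation']).as_matrix().T@(np.asarray(p)-c['eye'])
    q=c['camera_matrix']@(q*[1,-1,-1]); return q[:2]/q[2]
def crop(n,src,out,u,v,w,h,k):
    im=cv2.imread(src) if src else snapshot(n)[:,:,::-1]
    im=im[v:v+h,u:u+w]; im=cv2.resize(im,None,fx=k,fy=k,interpolation=cv2.INTER_CUBIC)
    return np.clip(im*1.6,0,255).astype('uint8')
E
python3 - <<'E'
from h import *
a=crop('top','pics/top0.png',0,205,165,165,165,3.6); b=crop('scene','pics/scene0.png',0,338,215,60,178,3.3)
cv2.imwrite('pics/c0.png',a); 
b=crop('scene','pics/scene0.png',0,300,220,150,130,5); cv2.imwrite('pics/c1.png',b); print(a.shape,b.shape)
for p in [(288,177.5),(288,323),(214,250),(361,250),(287,249)]: print(p,ray('top',*p,.02))
E
```

```text
(594, 594, 3) (650, 750, 3)
(288, 177.5) [0.7358902  0.08618244 0.02      ]
(288, 323) [0.36113492 0.07942342 0.02      ]
(214, 250) [0.54357629 0.27202619 0.02      ]
(361, 250) [ 0.54811607 -0.10459461  0.02      ]
(287, 249) [0.54840259 0.08536416 0.02      ]
```

View pics/c0.png

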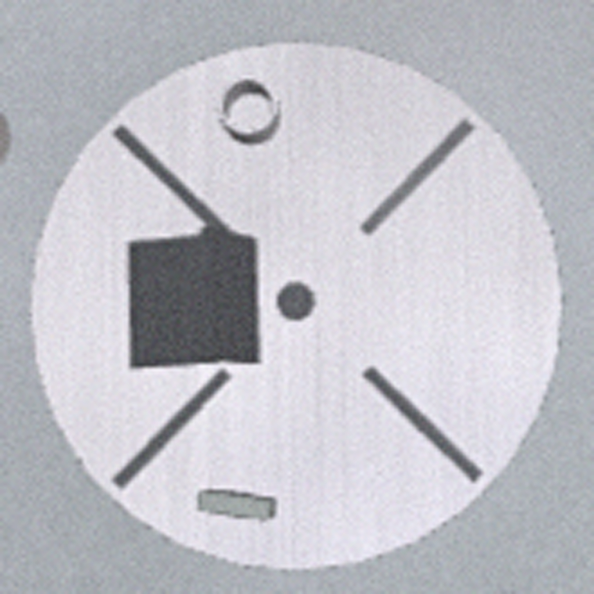

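View pics/c1.png

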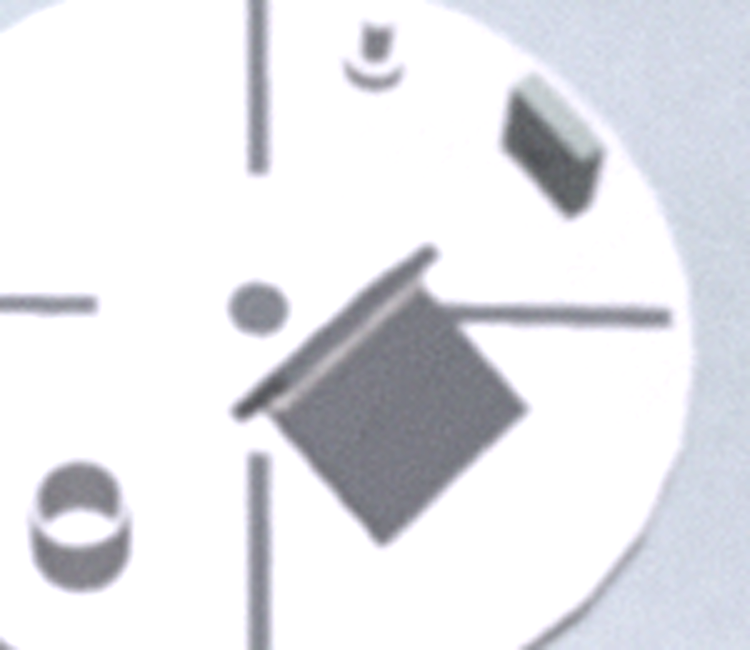

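```bash
python3 - <<'E'
from h import *
R=ray
print('right edge',R('top',276.4,231.1,.023),R('top',277.2,265.6,.023))
print('left edge',R('top',241.1,232.2,.028),R('top',241.7,266.9,.028))
print('raised',R('scene',386.6,269.4,.088),R('scene',348,302,.088))
def g(u,v): return R('top',205+u/3.6,165+v/3.6,.02)
def h(u,v): return R('scene',300+u/5,220+v/5,.02)
ctr=g(295,301); print('ctr',ctr)
for a,b in [((117,129),(225,232)),((470,124),(367,231)),((368,372),(479,479)),((228,373),(118,484))]:
    d=g(*b)-g(*a); print(np.degrees(np.arctan2(d[1],d[0])))
print('bolt',h(373,75),'magnet',g(237,505),'pipe',g(250,115))
E
```

```text
right edge [0.59396898 0.11325303 0.023     ] [0.50532483 0.10937033 0.023     ]
left edge [0.58932413 0.20291592 0.028     ] [0.50066243 0.19879827 0.028     ]
raised [0.5064557  0.13959959 0.088     ] [0.6182271  0.14174541 0.088     ]
ctr [0.54940287 0.08552486 0.02      ]
-132.94203982771674
137.1173939236501
-133.24155509103346
136.28120682729826
bolt [0.42612995 0.03029068 0.02      ] magnet [0.40492023 0.12360766 0.02      ] pipe [0.68379286 0.12042166 0.02      ]
```

```bash
python3 - <<'E'
from h import *
th=np.radians(92.3); zh=np.array([np.cos(th),np.sin(th),0]); up=np.array([0,0,1.]); yh=np.array([zh[1],-zh[0],0])
t=np.radians(112); tz=zh*np.sin(t)+up*np.cos(t); tx=-zh*np.cos(t)+up*np.sin(t); 
P=np.array([.5497,.1113,.023])  # (-35,0) edge
O=P+35e-3*tx
for n,x,y,z in [('raised',35,45,8),('raised',35,-45,8),('rU',35,45,0),('rU',35,-45,0),('low',-35,45,0),('low',-35,-45,0),('webtop',4,45,83),('webtop',4,-45,83),('weld',4,45,8),('weld',4,-45,8)]:
    p=O+(x*tx+y*yh+z*tz)/1e3; a=proj('top',p); b=proj('scene',p)
    print(n,p.round(4),((a-[205,165])*3.6).round(), ((b-[300,220])*5).round())
print('mid raised',O+.035*tx+.008*tz)
E
```

```text
raised [0.5933 0.1467 0.0849] [201. 226.] [293. 385.]
raised [0.5034 0.1431 0.0849] [203. 359.] [444. 252.]
rU [0.5936 0.1393 0.0879] [211. 225.] [280. 370.]
rU [0.5037 0.1357 0.0879] [213. 358.] [431. 237.]
low [0.5947 0.1131 0.023 ] [257. 237.] [229. 406.]
low [0.5047 0.1095 0.023 ] [260. 363.] [374. 279.]
webtop [0.591  0.2046 0.0281] [128. 240.] [389. 541.]
webtop [0.5011 0.201  0.0281] [129. 366.] [533. 406.]
weld [0.5938 0.1351 0.0562] [222. 231.] [270. 401.]
weld [0.5039 0.1315 0.0562] [224. 361.] [417. 271.]
mid raised [0.54834997 0.14491283 0.08490602]
```

The projected tee model matches both pictures. Its raised edge is at (0.548, 0.145, 0.085), its roll heading is about −87.6°, and disc +x is about −88.2°. I'll close the gripper and move to the web's side.

step_arm:
  increments: "3.38 -3.34 0 0 0 -0.133; 3.79 -2.86 0 0 0 -0.133; 4.14 -2.33 0 0 0 -0.133; 4.41 -1.76 0 0 0 -0.133; 4.61 -1.16 0 0 0 -0.133"
  claw: 1

```text
time: 0.6
tool_pos: [0.2683, -0.3199, 0.2049]
ee_rot: [-3.141, -0.0, 0.949]
wrist_force: [1.5, 0.7, 0.3]
width: 0.0574
```

step_arm:
  increments: "4.72 -0.54 0 0 0 -0.133; 4.75 0.09 0 0 0 -0.133; 4.70 0.72 0 0 0 -0.133; 4.56 1.34 0 0 0 -0.133; 4.34 1.93 0 0 0 -0.133"

```text
time: 1.1
tool_pos: [0.3849, -0.1129, 0.2052]
ee_rot: [3.142, 0.0, 1.614]
wrist_force: [-0.4, 0.2, 0.4]
width: 0.0176
```

step_arm:
  increments: "4.05 2.49 0 0 0 0; 4.05 2.49 0 0 0 0; 4.05 2.49 0 0 0 0; 4.05 2.49 0 0 0 0; 4.05 2.49 0 0 0 0"

```text
time: 1.6
tool_pos: [0.5016, 0.0942, 0.205]
ee_rot: [-3.141, 0.0, 1.609]
wrist_force: [0.1, -0.3, 0.5]
width: 0.0004
```

step_arm:
  increments: "4.05 2.49 0 0 0 0; 4.05 2.49 0 0 0 0; 0 0 0 0 0 0; 0 0 0 0 0 0"

```text
time: 2.0
tool_pos: [0.5476, 0.1755, 0.204]
ee_rot: [-3.139, 0.001, 1.611]
wrist_force: [-0.9, 0.6, 0.8]
width: 0.0004
```

step_arm:
  increments: "0.3 0 4 0 0 0; 0 0 4 0 0 0; 0 0 3 0 0 0; 0 0 1.8 0 0 0; 0 0 0 0 0 0"

```text
time: 2.5
tool_pos: [0.5448, 0.1757, 0.0741]
ee_rot: [-3.134, 0.002, 1.607]
wrist_force: [0.1, -0.2, 0.1]
width: 0.0007
```

```bash
python3 - <<'E'
from h import *
o=get_obs(); print(o['tool_pos'],o['wrist_force'])
cv2.imwrite('pics/s1.png',crop('scene',None,0,280,180,160,130,4.6))
E
```

```text
[0.54483749 0.1757228  0.07413661] [ 0.09749048 -0.17446094  0.13831709]
```

View pics/s1.png

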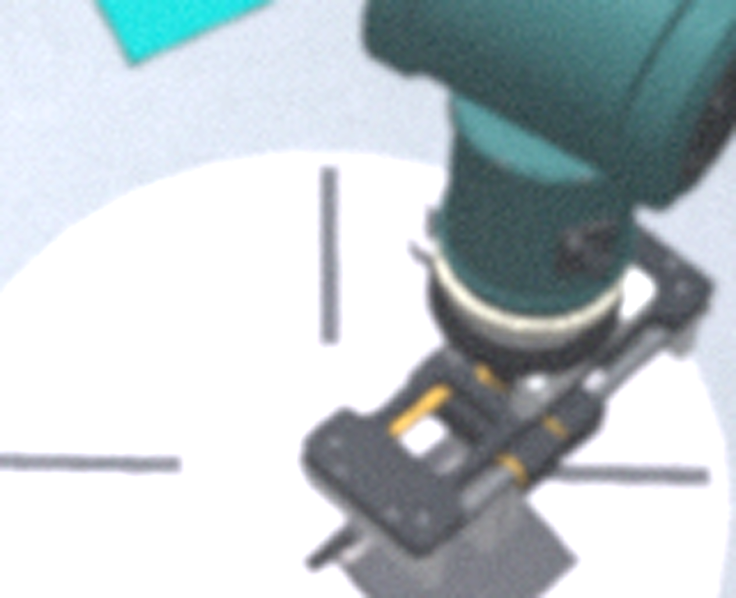

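The gripper is behind the raised base edge, visible at about (320,555), and the tee is undisturbed. Now I'll approach and push slowly.

step_arm:
  increments: "-1 0.2 0 0 0 0; -0.6 0 0 0 0 0; -0.4 0 0 0 0 0; -0.4 0 0 0 0 0; -0.4 0 0 0 0 0"

```text
time: 3.05
tool_pos: [0.5518, 0.1514, 0.079]
ee_rot: [3.139, -0.003, 1.609]
wrist_force: [-0.4, 4.4, 3.1]
width: 0.0004
```

step_arm:
  increments: "-0.5 0 0 0 0 0; -0.5 0 0 0 0 0; -0.5 0 0 0 0 0; -0.5 0 0 0 0 0"

```text
time: 3.45
tool_pos: [0.5515, 0.1294, 0.0771]
ee_rot: [-3.141, 0.001, 1.609]
wrist_force: [0.2, 2.0, 2.0]
width: 0.0001
```

step_arm:
  increments: "-0.6 0 0 0 0 0; -0.6 0 0 0 0 0; -0.6 0 0 0 0 0; -0.6 0 0 0 0 0; -0.4 0 0 0 0 0"

```text
time: 3.95
tool_pos: [0.5524, 0.101, 0.0769]
ee_rot: [-3.14, 0.001, 1.608]
wrist_force: [0.5, 1.0, 0.4]
width: 0.0001
```

step_arm:
  increments: "-0.6 0 0 0 0 0; -0.7 0 0 0 0 0; -0.2 0 -2 0 0 0; 0 0 -4 0 0 0; 0 0 -4 0 0 0"

```text
time: 4.45
tool_pos: [0.5526, 0.0861, 0.1775]
ee_rot: [-3.139, 0.001, 1.608]
wrist_force: [0.5, 0.6, -0.8]
width: 0.0004
```

step_arm:
  increments: "0 0 0 0 0 0; 0 0 0 0 0 0; 4 0 0 0 0 0; 4 0 0 0 0 0; 4 0 0 0 0 0"

```text
time: 4.95
tool_pos: [0.5477, 0.2073, 0.1748]
ee_rot: [-3.138, 0.002, 1.607]
wrist_force: [0.3, -0.1, 0.4]
width: 0.0004
```

```bash
python3 - <<'E'
from h import *
a=crop('top',None,0,205,165,165,165,2.4);b=crop('scene',None,0,270,190,160,158,2.5)
print(get_obs()['tool_pos'])
cv2.imwrite('pics/s2.png',np.hstack([a[:395,:396],b[:395]]))
E
```

```text
[0.54690874 0.21070584 0.17450241]
```

View pics/s2.png

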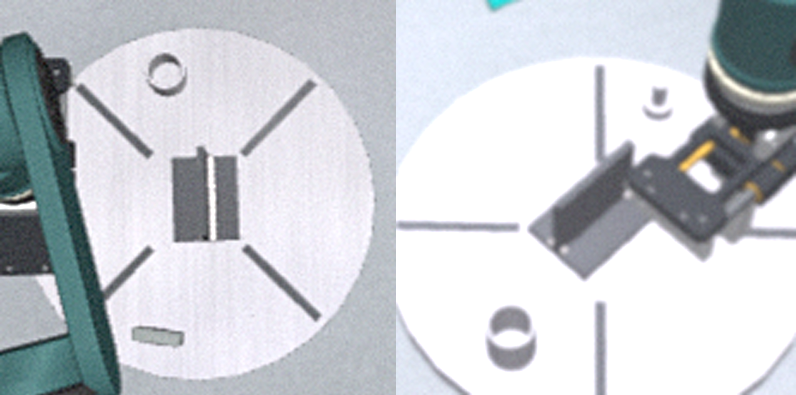

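The tee stands on its base. In the top view the base spans columns 172–239 with the web in the middle, and the weld is on the image-right side. The pipe, magnet and bolt haven't moved. Next I'll go behind the web near its top.

step_arm:
  increments: "-4 0 0 0 0 0; -4.5 0 0 0 0 0; 0 0 4 0 0 0; 0 0 3 0 0 0; 0 0 1.4 0 0 0"

```text
time: 5.55
tool_pos: [0.5488, 0.1202, 0.0882]
ee_rot: [-3.133, 0.002, 1.607]
wrist_force: [-0.4, 0.5, -0.2]
width: 0.0003
```

step_arm:
  increments: "0 0 0 0 0 0; 0 0 0 0 0 0; 0 0 0 0 0 0"

```text
time: 5.85
tool_pos: [0.5533, 0.1224, 0.0954]
ee_rot: [3.138, -0.0, 1.609]
wrist_force: [0.8, -0.4, 1.0]
width: 0.0004
```

```bash
python3 - <<'E'
from h import *
for i in range(2): snapshot('scene');print(get_obs()['tool_pos'],get_obs()['wrist_force'])
def g(u,v,z): return ray('top',205+u/2.4,165+v/2.4,z)
print(g(172,198,.028),g(239,198,.028),g(205.5,155,.028),g(205.5,242,.028))
E
```

```text
[0.55332578 0.12246865 0.09554165] [-0.69665638 -0.04211034  0.1349557 ]
[0.55323056 0.12248373 0.09541603] [ 0.54090538 -0.61116541  0.13366298]
[0.55113555 0.11130872 0.028     ] [0.55199677 0.04020488 0.028     ] [0.59765766 0.07657045 0.028     ] [0.50481465 0.07495465 0.028     ]
```

step_arm:
  increments: "-1.2 -0.2 0.6 0 0 0; -0.8 0 0 0 0 0; -0.5 0 0 0 0 0; -0.4 0 0 0 0 0; -0.4 0 0 0 0 0"

```text
time: 6.45
tool_pos: [0.5514, 0.0891, 0.0877]
ee_rot: [3.141, -0.001, 1.608]
wrist_force: [-0.0, 4.1, 2.9]
width: 0.0004
```

step_arm:
  increments: "-0.4 0 0 0 0 0; -0.5 0 0 0 0 0; -0.6 0 0 0 0 0; -0.6 0 0 0 0 0; -0.6 0 0 0 0 0"

```text
time: 6.95
tool_pos: [0.5533, 0.0622, 0.0888]
ee_rot: [3.139, -0.0, 1.609]
wrist_force: [0.7, 2.7, 3.2]
width: 0.0003
```

step_arm:
  increments: "-0.7 0 0 0 0 0; -0.7 0 0 0 0 0; -0.7 0 0 0 0 0; -0.7 0 0 0 0 0; -0.6 0 0 0 0 0"

```text
time: 7.45
tool_pos: [0.5526, 0.0269, 0.0862]
ee_rot: [-3.139, 0.001, 1.608]
wrist_force: [-0.4, -0.6, -1.1]
width: 0.0005
```

step_arm:
  increments: "-0.7 0 0 0 0 0; -0.7 0 -0.3 0 0 0; -0.3 0 -2.5 0 0 0; 0 0 -4 0 0 0; 0 0 -4 0 0 0"

```text
time: 7.95
tool_pos: [0.5535, 0.0106, 0.1959]
ee_rot: [-3.139, 0.0, 1.608]
wrist_force: [0.9, -0.3, 0.1]
width: 0.0004
```

step_arm:
  increments: "0 0 0 0 0 0; 4 0 -2 0 0 0; 4.5 0 0 0 0 0; 4.5 0 0 0 0 0; 4.5 0 0 0 0 0"

```text
time: 8.45
tool_pos: [0.5473, 0.1871, 0.2149]
ee_rot: [-3.141, 0.001, 1.608]
wrist_force: [1.7, -0.2, 0.3]
width: 0.0001
```

```bash
python3 - <<'E'
from h import *
a=crop('top',None,0,205,165,165,165,2.4);b=crop('scene',None,0,240,180,160,158,2.5)
print(get_obs()['tool_pos'])
cv2.imwrite('pics/s3.png',np.hstack([a[:395,:396],b[:395]]))
E
```

```text
[0.54638685 0.19064101 0.21428051]
```

View pics/s3.png

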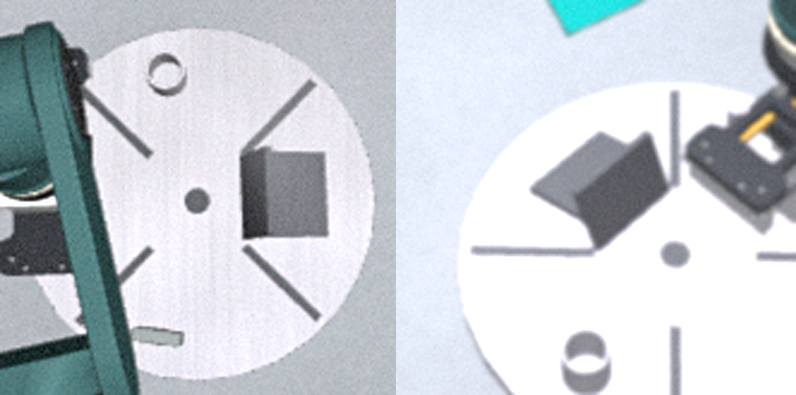

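The tee lies on its other side, wholly on the plate: the web is toward image right and the base leans over it with its underside on the left. The gripper hides the clamp bolt, so I'll move it aside for one last check.

step_arm:
  increments: "2 -3 -3 0 0 0; 3 -3 -3 0 0 0; 3 -3 -2 0 0 0; 3 -3 0 0 0 0; 0 0 0 0 0 0"

```text
time: 9.05
tool_pos: [0.4222, 0.2923, 0.2957]
ee_rot: [3.14, -0.002, 1.614]
wrist_force: [0.8, -1.0, -0.8]
width: 0.0005
```

step_arm:
  increments: "0 0 0 0 0 0; 0 0 0 0 0 0; 0 0 0 0 0 0; 0 0 0 0 0 0; 0 0 0 0 0 0"

```text
time: 9.55
tool_pos: [0.4253, 0.2897, 0.2939]
ee_rot: [-3.141, 0.001, 1.607]
wrist_force: [0.4, -0.0, -0.5]
width: 0.0001
```

```bash
python3 - <<'E'
from h import *
print(get_obs()['tool_pos'],get_obs()['wrist_force'])
cv2.imwrite('pics/s4.png',crop('scene',None,0,250,190,220,180,3.3))
E
```

```text
[0.42526232 0.28966089 0.29389259] [ 0.38680996 -0.04671298 -0.51957585]
```

View pics/s4.png

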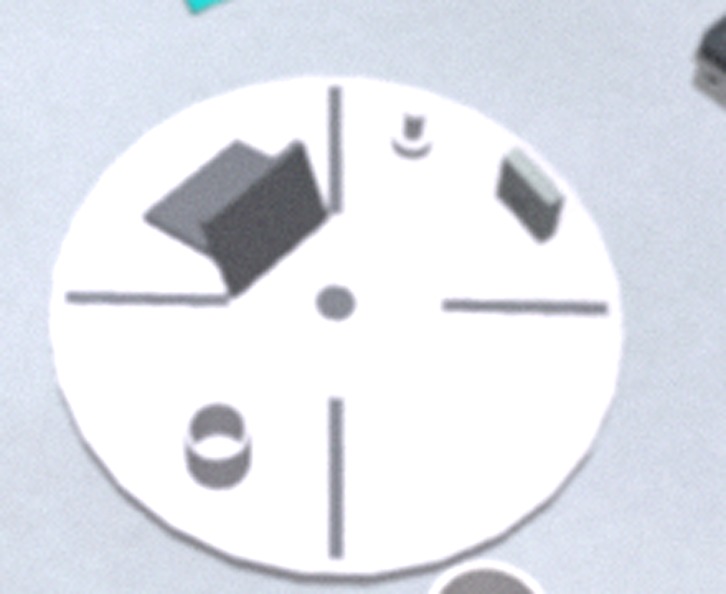

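The tee, from (145,215) to (328,215), lies at rest on its other side. The bolt (412,135), magnet (530,195), and pipe (218,445) stand where they were. I'll hand in the job.

```bash
python3 -c "
from bench import *
print(close_job())"
```

```text
the job is handed in; nothing more can be done
None
```

I rolled the tee over in two steps with the closed fingertips, never gripping or lifting it, and handed the job in at about 9.6 s of the 51 s allowed.

- **First push:** I pushed the raised base edge along disc +x, with a reading of about 4 N across the plate. The tee dropped onto its base and came to rest standing, which the pictures confirmed.
- **Second push:** I pushed the web near its top in the same direction, again at about 4 N. The tee tipped over onto its other side.

**Last checks:** The final pictures show the tee lying wholly on the plate with its web toward disc +x. Its unwelded corner should therefore face up, but the base hides that corner from the camera, so I judged this from the tee's pose. The tee's heading at the start was within about 1° of disc +x by my measurement; I did not measure it again at the end. The pipe, magnet block and clamp bolt look unmoved, and the arm is clear with no contact force.

I did not re-photograph the hammer, brush or angle piece up close; the arm never went near them. Measured tool positions varied by a few millimetres (up to about 7 mm in height) between readings while the arm settled, with no visible effect on the result.

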